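Run a board through the pin-test jig

ROBOT

A 7-joint arm with a two-finger parallel gripper is mounted at the origin on a cart in front of the work surface, level with it; the furniture and walls round the work are solid. World frame = base frame: x ahead of the robot, y to its left, z up, the work surface at z = 0. Lengths are in m, angles in degrees, forces in N, time in s.
With the tool pointing down it reaches from about 0.425 to 0.875 m from the base axis. Payload 4.7 kg.
Tool frame: the origin (TCP) lies on the centre line of the jaws, within the pads' length; the fingertips stand ahead of it and the grasp point (between the pads) lies 2 mm behind it (env.tip_reach is the x of the fingertips in the tool frame, in m); x points along the fingers, z is the direction in which the jaws open and shut, and the axes are right-handed (so a half turn about x gives the same grasp; the last joint's range is limited). The gripper opens to 87 mm and grips with 3 to 60 N. Pads are 19 mm wide; open, the fingers measure 117 mm over their backs; the gripper's body (75 mm by 190 mm) begins 51 mm behind the grasp point.
Start: joints at [-70.755, 18.392, -4.016, 83.108, 1.295, 78.541, -3.26], TCP at [0.206, 0.617, 0.24] pointing down, gripper open.
Joint ranges: [-163.93, 163.93], [-17.29, 119.83], [-79.2, 71.16], [3.27, 140.29], [-89.18, 269.18], [5.43, 117.66], [-154.24, 154.24]. Speed limits (degrees/s): [147.25, 147.25, 180, 180, 180, 180, 180].

INTERFACE

Orientations are given as [roll, pitch, yaw] about the fixed x, y, z axes, in that order (R = Rz(yaw) Ry(pitch) Rx(roll)).
In Python, from cell import telemetry, optics, env, models gives the robot as it stands.
- The arm moves only by the shell command python3 -m pendant 'ROWS' [FORCE]. ROWS is JSON, a list of rows, each a list of 3 entries, a list of its own where there are three numbers: the finger opening in mm, from 0 to 87, then the shift along the tool's x, y, z in mm, then the turn, a rotation vector about the tool's x, y, z in rad. A call has 1 to 10 rows; each row is the pose to reach, as a shift and turn from the pose commanded when the call began, along the tool's axes at that moment; what a row does not reach only later rows make up. A row lasts 1/12 s, in which the tool goes at most 41.7 mm and 7.16 degrees, less where a joint would pass 70% of its speed; a pose out of reach is approached as far as the arm can. A call with a gripper value outside its range is refused whole. The fingers move at their own pace and stop on an object; FORCE is the grip in N (left out, the last holds). Time passes only in rows, so rows that repeat a pose let the fingers close. It gives the time, the measured TCP pose, the force and the opening at its end, in the units of the state.
- telemetry.get_obs(): the state, without advancing time (a new reading comes with each control period).
- optics.read_camera(name): name is "scene" or "top" or "wrist"; returns a dict with "image" (420x560x3 uint8, blue, green, red), "range_z" (420x560 float32, m along the optical axis (not along the pixel's ray), 0 where there is no reading), "fx", "fy", "cx", "cy" (pixels), "cam_to_world" (4x4, takes a point from camera to world coordinates). Camera axes: x right, y up, looking along -z (the intrinsics and any distortion apply to the point x, -y, -z); pixel columns grow to the right and rows downward; lengths in m; the calibration is good to about 2 mm. A picture is of the moment at which its call begins.
- env.sign_off(): hands the job in, once; it reports no verdict.
Trained networks look in the newest picture that a camera, given by its name, has taken for a name from the list of things; names that differ only in an ending like _2 or _b are one class to them, and where a whole thing is asked for, a point or a joint stands for the part that bears it (a point fixed in the world has none). Each returns a list of dicts, best first, with "confidence" (0 to 1); they miss things now and then, are a little off and sometimes report something else, mostly with a low value. They report only what shows in the picture. A call takes as long as a camera call. They do not tell look-alikes from the thing itself.
- models.masks_of(camera, label): "pixels" (420x560 bool, what is visible of it) and "extent" ([left, top, right, bottom] as shares, 0 to 1, of the picture: columns of its width, rows of its height, round what is visible of it).
- models.landmark_of(camera, label): "centre" ([row, column] as shares, 0 to 1, of the picture: columns of its width, rows of its height: a listed point, or the origin of a listed thing).
The state is a dict: "time_s": time; "qpos": joint angles; "joint_velocities": joint speeds; "effort": joint torques, N m; "tool_pos": TCP position; "tool_rot": TCP orientation; "force": force on the tool from outside, world axes, zero at the start; "wrist_torque": the same for the moment, N m; "grip_width": finger opening in m.
Only numpy, scipy, OpenCV 4.12 (cv2) and the standard library are available. Lean on these libraries where they do the work, as an engineer would, in place of code of your own. Each camera call takes 0.05 s, during which the arm holds its last target.

TASK

Test the circuit board that lies in the grey test jig, working by pushing alone: push the jig's raised lid down on its black rubber pad until the spring catch at the front snaps over it and keeps it shut, then tip the black power rocker over to its white-marked rear half, and last push the green start button fully in and let it spring back. In this order, as the pins must touch the board before it gets power and the test needs both. Leave the red stop button, the board and the loose things on the bench alone, and grasp or lift nothing.

Things in the scene. Friction and masses are not known exactly. Their poses are not given: they have to be found in the camera images.
- test_jig: Grey pin-test jig fixed to the bench, 210 x 190 mm, 58 mm high without lid. Origin: centre of its underside, on the bench; x to its rear (hinge side), y to its left, z up. The lid covers its left part, centred on y = +38 mm; on its right part, along y = -58 mm, from front to rear: green start button (x = -72), red stop button (x = -12), power rocker (pivot x = +55).
- hinge_axis (a point): Middle of the lid's hinge, at (90, 38, 72) mm in the jig's frame; the hinge runs along the jig's y. The lid is an aluminium frame with a clear window, 110 mm wide and 8 mm thick, reaching 172 mm from the hinge.
- jig_lid (a joint): Lid angle, rad: 0 = level, shut under the catch; grows as the front rises; starts at about 1. A spring lifts it back to about 1 unless caught. Over the last 3 degrees its white rods push the board and carrier 4 mm down onto the pins. Pushing at the pad takes 3 N, about 10 N between 0.06 and 0.03 where the catch is forced aside; it snaps in just below 0. Solid stop at -0.02.
- lid_pad (a point): Centre of the top face of the black ribbed push pad (20 x 60 mm) near the lid's front edge: 152 mm in front of the hinge axis and 8 mm above it with the lid level (then 80 mm above the bench). The point's z is the outward normal of the lid, so on the raised lid the pad faces up and to the rear. The steel catch begins 22 mm in front of the pad's centre, as high as the shut lid.
- rocker (a joint): Angle of the black snap-over power rocker in rad: -0.20 = off (front half down, rear half raised), +0.20 = on (rear half down). It pivots about the jig's y, and snaps to the nearer side from the middle; tipping it takes 1 to 2 N.
- rocker_on_half (a point): Middle of the top face of the rocker's rear half (24 x 26 mm, a white line across it), 15 mm behind the pivot. With the rocker off it slopes up to the rear, this point 70 mm above the bench; with the rocker on it lies level, 64 mm above the bench.
- start_button_top (a point): Centre of the top face of the green start button (28 mm across in a black collar of 44 mm), 80 mm above the bench; it goes straight down.
- start_button (a joint): How far the green start button is pushed in, m: 0 = out, 0.006 = fully in (5 N); it springs back.
- stop_button_top (a point): Centre of the top face of the red stop button, same shape and height as the green one.
- stop_button (a joint): How far the red stop button is pushed in, m: 0 = out, 0.006 = fully in.
- carrier (a joint): How far the sprung carrier under the board is pushed down, m: 0 = up, about 0.004 with the lid caught.
- board: The green circuit board to be tested, 86 x 62 x 8 mm, lying loose in the carrier under the lid; origin at the centre of its underside, 56 mm above the bench.
- tweezers: Loose tweezers, 118 mm, lying on the blue mat left of the jig. Origin at the centre of the underside.
- tape: Loose roll of amber tape, 60 mm across and 12 mm high, on the blue mat left of the jig. Origin at the centre of the underside.
- jar: Loose small jar with a yellow lid, 36 mm across and 33 mm high, behind the jig's right part. Origin at the centre of the underside. To the right beyond it stands the shop's white microscope, always in the same place and just in the way of the arm: above 240 mm its head and eyepieces fill x from 0.58 m onward for y from -0.37 to -0.15 m (robot's frame), up to 430 mm high.
- eyeglass: Loose black loupe, 36 mm across and 30 mm high, right of the jig's front part. Origin at the centre of the underside.
There are look-alikes about, which are no part of the job. Leave any brown look-alike of the board alone.

How it is judged (in metres and radians):
On the way, in this order (a step that is already met when the one before it is completed fails the run):
1. the lid is held shut by the catch, the hand no longer pressing on it (value of joint jig_lid below 0.02 rad and value of joint carrier above 0.0025 m and contact force between each of the arm, the fingers and jig_lid below 0.3 N), for 0.3 s.
2. the power rocker is tipped on (value of joint rocker above 0.15 rad), for 0.2 s.
3. the green start button is pushed fully in (value of joint start_button above 0.0045 m), for 0.05 s.
At the end, for the whole second after the job is handed in: The catch keeps the lid shut (within 0.02 rad of level), the carrier under the board is at least 2.5 mm down, the rocker is tipped to the rear, both buttons are out, the board is within 10 mm of where it began, and no loose thing has moved more than 20 mm (value of joint jig_lid below 0.02 rad and value of joint carrier above 0.0025 m and value of joint rocker above 0.15 rad and value of joint each of start_button, stop_button below 0.001 m and distance of board from where it was at the start of the episode below 0.01 m and linear speed of board below 0.01 m/s and distance of each of tweezers, tape, jar, eyeglass from where it was at the start of the episode below 0.02 m); the robot touches nothing.
It fails at once if power was switched on before the lid was shut (value of joint rocker above 0.1 rad and value of joint jig_lid above 0.04 rad).
It fails at once if the start button was pushed before the lid was shut and the power on (value of joint start_button above 0.003 m and (value of joint jig_lid above 0.03 rad or value of joint rocker below 0.1 rad)).
It fails at once if the red stop button was pushed (value of joint stop_button above 0.003 m).
It fails at once if the hand pressed on the board or lifted it out of its place (contact force between the fingers and board above 1 N or z of board in the frame of test_jig above 0.068 m).
It fails at once if a loose thing was lifted or pushed away (distance of any of tweezers, tape, jar, eyeglass from where it was at the start of the episode above 0.02 m).
It also fails if it takes over 48 s, if anything falls off the work surface, if the arm or the gripper's body presses on something with over 40 N, if the wrist force passes 120 N, or if a joint passes its speed limit or range.

## Working session

There is one attempt and no reset: what is moved stays moved. The work goes in short steps, Python scripts to look and compute and a shell command to move; the robot and the scene stay as the last step left them, time stands still between calls to the robot, and variables do not carry over. Pictures are saved under pics/ and viewed, and the job is handed in when it is done.

```bash
ls; mkdir -p pics; python3 - <<'E'
from cell import telemetry, optics, env, models
import cv2,numpy as np
o=telemetry.get_obs();print({k:np.round(v,3) for k,v in o.items()}, env.tip_reach)
for c in ["scene","top"]:
    r=optics.read_camera(c);cv2.imwrite(f"pics/{c}0.png",r["image"]);print(c,r["fx"],r["fy"],r["cx"],r["cy"],np.round(r["cam_to_world"],3).tolist(),[k for k in r])
    for l in ["test_jig","hinge_axis","lid_pad","rocker_on_half","start_button_top","stop_button_top","board","jar","eyeglass","tape","tweezers"]:
        d=models.landmark_of(c,l)
        print(l,[( round(x["confidence"],2),round(x["centre"][0]*420),round(x["centre"][1]*560)) for x in d])
E
```

```text
pics
{'time_s': np.float64(0.0), 'qpos': array([-70.754,  18.438,  -4.015,  83.174,   1.296,  78.54 ,  -3.261]), 'joint_velocities': array([-0.039, -0.021,  0.045,  0.026, -0.02 ,  0.02 ,  0.028]), 'effort': array([-0.0000e+00, -4.9130e+01, -4.0400e-01, -3.1252e+01, -6.4000e-02,
        4.4000e-02,  0.0000e+00]), 'tool_pos': array([0.205, 0.616, 0.238]), 'tool_rot': array([-176.358,   89.893, -104.795]), 'force': array([0.528, 0.037, 0.513]), 'wrist_torque': array([-0.024, -0.01 , -0.003]), 'grip_width': np.float64(0.087)} 0.017
scene 406.53665607115624 406.53665607115624 272.5186227481279 210.70489125664375 [[0.909, 0.276, -0.311, 0.301], [-0.416, 0.607, -0.677, -0.306], [0.002, 0.745, 0.667, 0.672], [0.0, 0.0, 0.0, 1.0]] ['image', 'range_z', 'fx', 'fy', 'cx', 'cy', 'cam_to_world']
test_jig [(0.82, 236, 257)]
hinge_axis [(0.62, 184, 288)]
lid_pad [(0.69, 145, 257)]
rocker_on_half [(0.66, 219, 294)]
start_button_top [(0.41, 234, 234)]
stop_button_top [(0.4, 229, 257)]
board [(0.98, 306, 325), (0.59, 207, 250), (0.44, 232, 259)]
jar [(0.78, 240, 325), (0.43, 234, 235)]
eyeglass [(0.53, 281, 258), (0.52, 234, 234)]
tape [(0.84, 187, 208), (0.47, 226, 260)]
tweezers [(0.48, 184, 253)]
top 482.5472668540612 482.5472668540612 278.12499427005156 212.1445488062164 [[0.025, 0.994, -0.107, 0.496], [-0.999, 0.029, 0.034, 0.312], [0.037, 0.106, 0.994, 1.01], [0.0, 0.0, 0.0, 1.0]] ['image', 'range_z', 'fx', 'fy', 'cx', 'cy', 'cam_to_world']
test_jig [(0.76, 241, 260)]
hinge_axis [(0.61, 266, 166), (0.59, 191, 244)]
lid_pad []
rocker_on_half [(0.84, 207, 294)]
start_button_top []
stop_button_top [(0.6, 242, 289)]
board [(0.92, 234, 238), (0.69, 221, 371)]
jar [(0.51, 178, 295)]
eyeglass [(0.82, 264, 323)]
tape [(0.98, 265, 166), (0.62, 237, 263)]
tweezers [(0.54, 214, 178)]
```

View pics/scene0.png

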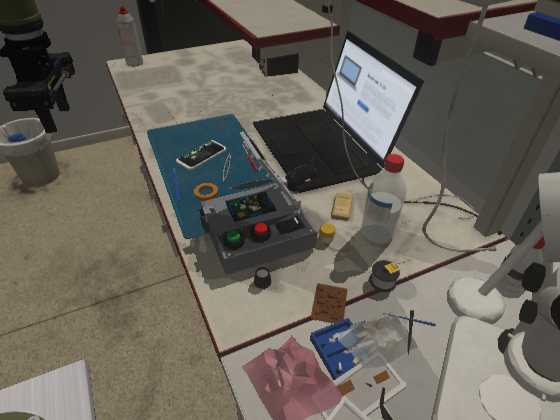

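View pics/top0.png

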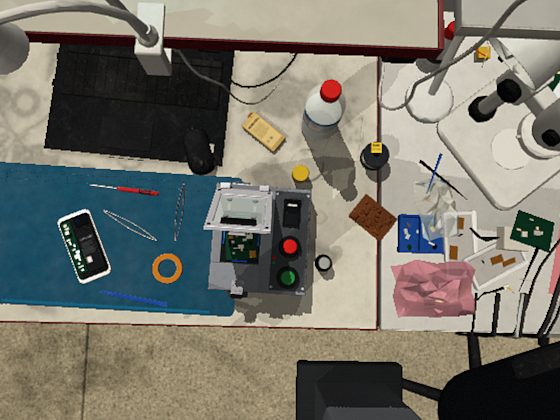

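The jig is at about (258,242) in the top picture, with the rocker at (292,212), red button at (290,246), green button at (289,276), jar at (301,173) and loupe at (323,263). The real board lies in the jig at (240,246). The brown board at (372,216) and the green board at (532,230) are look-alikes. Next I'll measure positions.

```bash
cat > h.py <<'E'
from cell import telemetry, optics, env, models
import cv2,numpy as np
def ray(r,px,py):
    T=np.array(r["cam_to_world"]);d=np.array([(px-r["cx"])/r["fx"],-(py-r["cy"])/r["fy"],-1.]);return T[:3,3],T[:3,:3]@d
def atz(r,px,py,z):
    o,d=ray(r,px,py);return o+d*(z-o[2])/d[2]
def dep(r,px,py):
    o,d=ray(r,px,py);return o+d*r["range_z"][int(round(py)),int(round(px))]
E
python3 - <<'E'
from h import *
for c in ["top","scene"]:
    r=optics.read_camera(c); im=r["image"]; hsv=cv2.cvtColor(im,cv2.COLOR_BGR2HSV)
    roi=(slice(170,310),slice(200,330)) if c=="top" else (slice(210,260),slice(195,320))
    for n,lo,hi in [("green",(45,120,40),(85,255,255)),("red",(0,150,90),(8,255,255))]:
        m=np.zeros(im.shape[:2],np.uint8); m[roi]=cv2.inRange(hsv,lo,hi)[roi]
        k,l,s,ce=cv2.connectedComponentsWithStats(m)
        for i in np.argsort(-s[1:,4])[:3]+1:
            x,y=ce[i];print(c,n,s[i],ce[i].round(1),"dep",dep(r,x,y).round(3),"z80",atz(r,x,y,.08).round(4))
    if c=="top":
        crop=im[165:310,195:335]; cv2.imwrite("pics/topc.png",cv2.resize(crop,None,fx=4,fy=4,interpolation=cv2.INTER_CUBIC))
    else:
        crop=im[135:290,180:350]; cv2.imwrite("pics/scenec.png",cv2.resize(crop,None,fx=4,fy=3.8,interpolation=cv2.INTER_CUBIC))
E
```

```text
top green [281 271  14  14 162] [287.6 277.3] dep [0.471 0.258 0.075] z80 [0.4713 0.2586 0.08  ]
top green [225 231   7  29  99] [227.5 248.4] dep [0.524 0.377 0.058] z80 [0.5234 0.3752 0.08  ]
top green [272 261   3   3   8] [273.1 262.1] dep [0.5   0.287 0.061] z80 [0.4995 0.2871 0.08  ]
top red [283 239  14  15 163] [289.6 245.9] dep [0.531 0.256 0.077] z80 [0.5314 0.2562 0.08  ]
top red [273 257   2   2   3] [273.7 257.3] dep [0.509 0.286 0.063] z80 [0.5087 0.2863 0.08  ]
scene green [227 231  13  12 122] [233.1 236.2] dep [0.471 0.255 0.081] z80 [0.4711 0.2564 0.08  ]
scene green [241 228   2   2   4] [241.5 228.5] dep [0.501 0.288 0.062] z80 [0.4949 0.2702 0.08  ]
scene red [255 223  12  10  95] [260.5 227.4] dep [0.532 0.257 0.08 ] z80 [0.5323 0.2569 0.08  ]
```

View pics/topc.png

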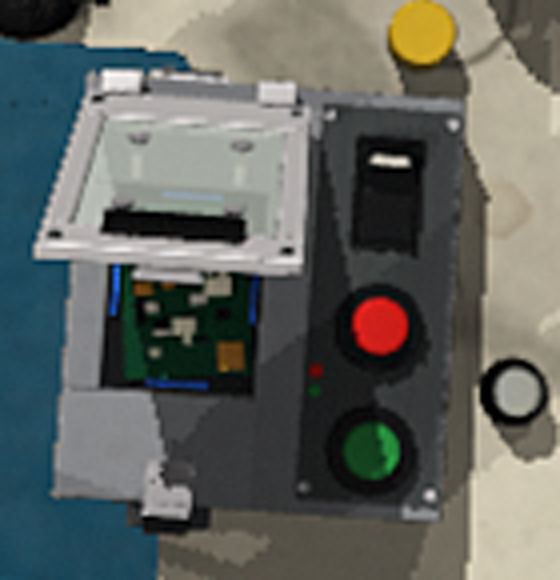

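View pics/scenec.png

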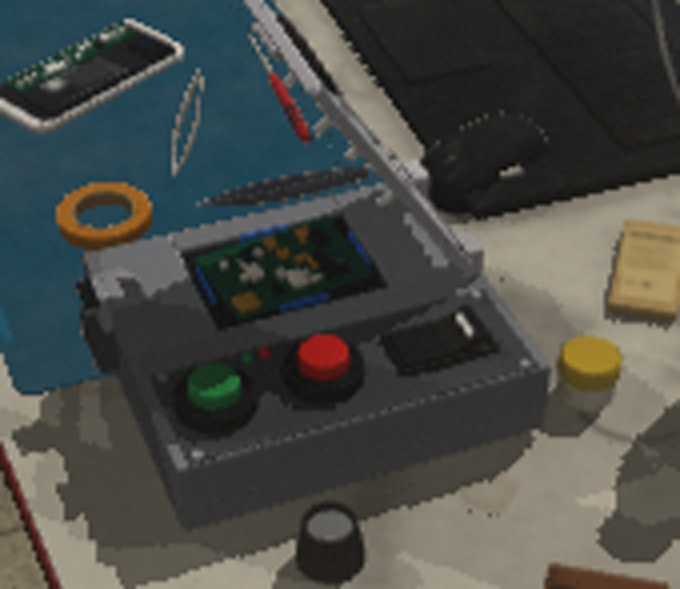

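```bash
python3 - <<'E'
from h import *
from scipy.spatial.transform import Rotation as R
r=optics.read_camera("top"); f=lambda u,v:(195+u/4-.4,165+v/4-.4)
for n,u,v,z in [("RR",463,100,.058),("FR",440,515,.058),("RL",90,75,.058),("FL",55,492,.058),("padL",104,222,.2),("padR",246,230,.2),("padM",175,225,.204),("rock white",391,160,.07),("rockrear",391,140,.07),("rockfront",384,250,.06),("catch",165,490,.08),("jar",422,32,.033),("eye",516,390,.03),("rodhinge",122,80,.075)]:
    p=f(u,v);print(n,atz(r,*p,z).round(4),dep(r,*p).round(4))
for n,u0,u1,v in [("green row",310,440,452),("red row",320,450,326),("rocker row",340,440,165)]:
    print(n,[(u,int(dep(r,*f(u,v))[2]*1000)) for u in range(u0,u1,8)])
s=optics.read_camera("scene")
for l,px,py,z in [("pad",257,145,.204),("pad",0,0,0)][:1]: print(l,atz(s,px,py,z),dep(s,px,py))
m=models.masks_of("scene","test_jig")
# scene heights profile along green button
print([ (x,(dep(s,x,236)*1000).astype(int).tolist()) for x in range(216,252,3)])
o=telemetry.get_obs();M=R.from_euler("xyz",o["tool_rot"],degrees=True).as_matrix();print(M.round(3))
E
```

```text
RR [0.6457 0.2159 0.058 ] [0.6455 0.2161 0.0599]
FR [0.4405 0.2234 0.058 ] [0.4403 0.2231 0.0542]
RL [0.6525 0.4021 0.058 ] [0.6619 0.4075 0.0009]
FL [0.4472 0.411  0.058 ] [0.447  0.4114 0.0547]
padL [0.5669 0.3804 0.2   ] [0.5662 0.3797 0.2084]
padR [0.5653 0.3208 0.2   ] [0.5649 0.3207 0.2046]
padM [0.5662 0.3505 0.204 ] [0.5657 0.3502 0.2091]
rock white [0.613  0.2521 0.07  ] [0.6129 0.2521 0.0702]
rockrear [0.6229 0.2523 0.07  ] [0.6242 0.2517 0.0599]
rockfront [0.5693 0.2539 0.06  ] [0.5692 0.254  0.0614]
catch [0.4505 0.3568 0.08  ] [0.4504 0.3569 0.0776]
jar [0.6844 0.2352 0.033 ] [0.6842 0.2353 0.0342]
eye [0.5024 0.1834 0.03  ] [0.5024 0.1825 0.0229]
rodhinge [0.6477 0.3848 0.075 ] [0.6475 0.3847 0.0761]
green row [(310, 60), (318, 57), (326, 59), (334, 66), (342, 70), (350, 78), (358, 78), (366, 76), (374, 79), (382, 75), (390, 82), (398, 76), (406, 64), (414, 69), (422, 56), (430, 58), (438, 54)]
red row [(320, 55), (328, 56), (336, 67), (344, 71), (352, 80), (360, 79), (368, 78), (376, 77), (384, 79), (392, 78), (400, 78), (408, 76), (416, 70), (424, 58), (432, 57), (440, 61), (448, 58)]
rocker row [(340, 59), (348, 56), (356, 59), (364, 68), (372, 67), (380, 68), (388, 66), (396, 69), (404, 70), (412, 67), (420, 62), (428, 54), (436, 57)]
pad [0.57543948 0.37013828 0.204     ] [ 6.95417971e-01  6.65642226e-01 -4.24058681e-04]
[(216, [444, 293, 57]), (219, [449, 287, 60]), (222, [456, 287, 58]), (225, [459, 273, 69]), (228, [461, 259, 82]), (231, [467, 258, 80]), (234, [473, 256, 79]), (237, [478, 253, 79]), (240, [487, 260, 69]), (243, [492, 257, 70]), (246, [501, 264, 60]), (249, [507, 261, 60])]
[[ 0.    -0.949  0.316]
 [ 0.     0.316  0.949]
 [-1.    -0.     0.   ]]
```

```bash
python3 -m pendant '[[0,[-40,0,0],[-0.1,0,0]],[0,[-80,0,0],[-0.2,0,0]],[0,[-80,0,0],[-0.283,0,0]],[0,[-80,0,0],[-0.283,0,0]],[0,[-80,0,0],[-0.283,0,0]]]' 20
cat > st.py <<'E'
from h import *
import sys
from scipy.spatial.transform import Rotation as R
o=telemetry.get_obs();M=R.from_euler("xyz",o["tool_rot"],degrees=True).as_matrix()
print("t",o["time_s"],"tcp",o["tool_pos"].round(4),"F",o["force"].round(2),"w",o["grip_width"].round(4));print(M.round(3).tolist())
if len(sys.argv)>3:
    g=np.array([float(a) for a in sys.argv[1:4]]);print("shift mm",(1000*M.T@(g-o["tool_pos"])).round(1))
E
python3 st.py 0.575 0.35 0.30
```

```text
time_s: 1.87
tool_pos: [0.2056, 0.6166, 0.3196]
tool_rot: [-28.1, 90.0, 59.5]
force: [1.4, -0.3, 0.3]
grip_width: 0.0616Traceback (most recent call last):
  File "st.py", line 5, in <module>
    print("t",o["time_s"],"tcp",o["tool_pos"].round(4),"F",o["force"].round(2),"w",o["grip_width"].round(4));print(M.round(3).tolist())
                                                                                   ^^^^^^^^^^^^^^^^^^^^^
AttributeError: 'float' object has no attribute 'round'
```

```bash
sed -i 's/o\["grip_width"\].round(4)/o["grip_width"]/' st.py; python3 st.py 0.575 0.35 0.30
```

```text
t 1.8667 tcp [0.2056 0.6166 0.3196] F [ 1.44 -0.33  0.34] w 0.06162276549629313
[[0.0, -0.999, 0.041], [0.0, 0.041, 0.999], [-1.0, -0.0, 0.0]]
shift mm [  19.6 -379.9 -251.3]
```

```bash
python3 -m pendant '[[0,[0,-32,-21],[0,0,0]],[0,[0,-64,-42],[0,0,0]],[0,[0,-96,-63],[0,0,0]],[0,[0,-128,-84],[0,0,0]],[0,[0,-160,-105],[0,0,0]],[0,[0,-192,-126],[0,0,0]],[0,[0,-224,-147],[0,0,0]],[0,[0,-256,-168],[0,0,0]],[0,[0,-288,-189],[0,0,0]],[0,[0,-320,-210],[0,0,0]]]'; python3 st.py 0.575 0.35 0.30
```

```text
time_s: 2.7
tool_pos: [0.518, 0.3926, 0.3177]
tool_rot: [133.3, 89.8, -139.1]
force: [1.0, 0.4, 0.0]
grip_width: 0.0019
t 2.7 tcp [0.518  0.3926 0.3177] F [0.99 0.42 0.01] w 0.001888539185649248
[[-0.002, -0.999, 0.041], [-0.002, 0.041, 0.999], [-1.0, 0.002, -0.002]]
shift mm [ 17.6 -58.8 -40.2]
```

```bash
python3 -m pendant '[[0,[5,-30,-20],[0,0,0]],[0,[18,-58,-40],[0,0,0]],[0,[18,-58,-40],[0,0,0]],[0,[18,-58,-40],[0,0,0]]]'; python3 st.py 0.571 0.35 0.232; python3 - <<'E'
from h import *
for c in ["scene","wrist","top"]:
    r=optics.read_camera(c); im=r["image"]
    if c=="scene": im=cv2.resize(im[90:270,180:350],None,fx=3,fy=3)
    cv2.imwrite(f"pics/{c}1.png",im)
E
```

```text
time_s: 3.03
tool_pos: [0.5748, 0.3485, 0.2981]
tool_rot: [139.7, 89.7, -133.0]
force: [-2.0, 0.2, -0.3]
grip_width: 0.0007
t 3.0333 tcp [0.5748 0.3485 0.2981] F [-2.01  0.23 -0.32] w 0.0006696376034833985
[[-0.004, -0.999, 0.046], [-0.004, 0.046, 0.999], [-1.0, 0.004, -0.004]]
shift mm [66.1  3.6  1.6]
```

View pics/scene1.png

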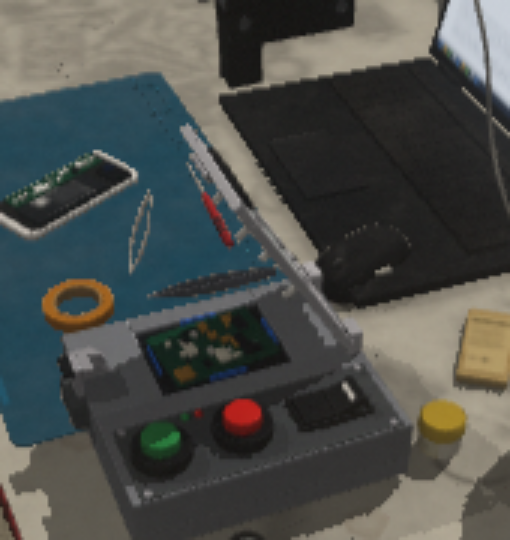

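View pics/wrist1.png

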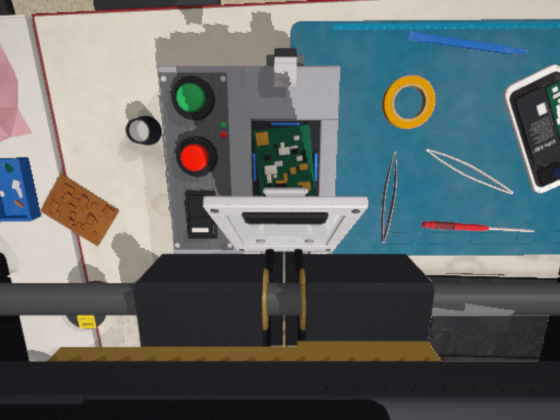

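The scene and wrist pictures show the closed fingertips, near (285,260) in the wrist view, just behind and above the pad at (285,217) and in line with it sideways. Next I'll descend to touch.

```bash
python3 -m pendant '[[0,[30,2,2],[0,0,0]],[0,[60,4,2],[0,0,0]],[0,[66,4,2],[0,0,0]],[0,[66,4,2],[0,0,0]]]'; python3 st.py 0.571 0.35 0.227;  python3 - <<'E'
from h import *
for c in ["scene","wrist"]:
    r=optics.read_camera(c); im=r["image"]
    if c=="scene": im=cv2.resize(im[60:240,180:350],None,fx=3,fy=3)
    cv2.imwrite(f"pics/{c}2.png",im)
E
```

```text
time_s: 3.52
tool_pos: [0.5671, 0.3553, 0.2333]
tool_rot: [115.9, 89.7, -156.2]
force: [0.2, -0.3, -0.5]
grip_width: 0.0006
t 3.5167 tcp [0.5671 0.3553 0.2333] F [ 0.23 -0.27 -0.51] w 0.0006117641324295661
[[-0.004, -0.999, 0.036], [-0.002, 0.036, 0.999], [-1.0, 0.004, -0.002]]
shift mm [ 6.3 -4.1 -5.1]
```

View pics/scene2.png

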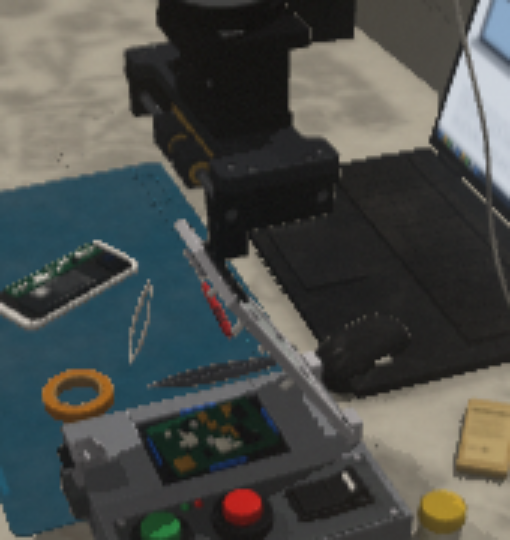

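View pics/wrist2.png

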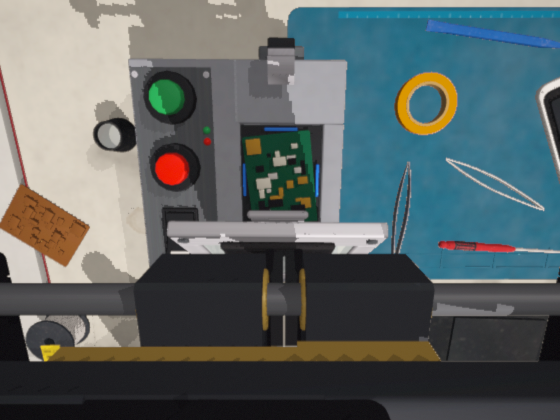

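The scene picture shows the fingertips right at the pad side of the lid with no contact force yet. I'll start along the pad's arc.

```bash
python3 -m pendant '[[0,[4,-4,-4],[0,0,0]],[0,[10,2,-4],[0,0,0]],[0,[18,12,-4],[0,0,0]],[0,[28,24,-4],[0,0,0]],[0,[39,35,-5],[0,0,0]],[0,[51,46,-5],[0,0,0]],[0,[51,46,-5],[0,0,0]]]'; python3 st.py 0.5214 0.352 0.184;  python3 - <<'E'
from h import *
for c in ["scene","wrist"]:
    r=optics.read_camera(c); im=r["image"]
    if c=="scene": im=cv2.resize(im[60:240,180:350],None,fx=3,fy=3)
    cv2.imwrite(f"pics/{c}3.png",im)
E
```

```text
time_s: 4.2
tool_pos: [0.5213, 0.3512, 0.1835]
tool_rot: [105.6, 89.9, -166.5]
force: [-0.1, 0.3, 0.1]
grip_width: 0.0006
t 4.2 tcp [0.5213 0.3512 0.1835] F [-0.08  0.26  0.07] w 0.0006155428475383345
[[-0.002, -0.999, 0.037], [-0.0, 0.037, 0.999], [-1.0, 0.002, -0.001]]
shift mm [-0.5 -0.   0.8]
```

View pics/scene3.png

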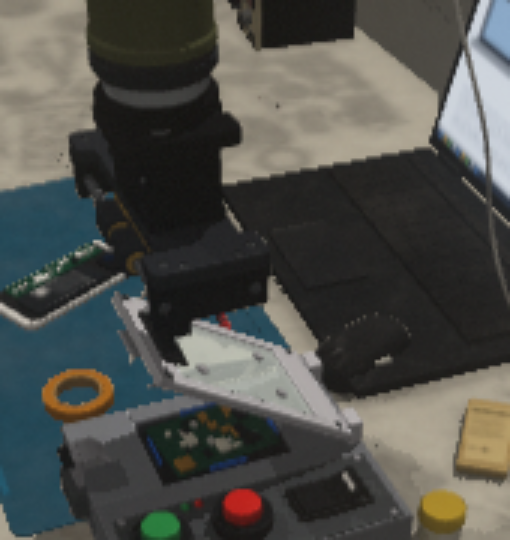

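View pics/wrist3.png

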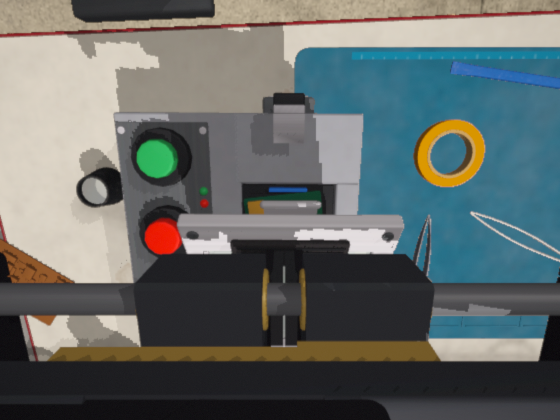

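The lid follows at about 0.6 rad with the fingertips on the pad. I'll continue.

```bash
python3 -m pendant '[[0,[14,9,0],[0,0,0]],[0,[28,16,0],[0,0,0]],[0,[42,22,0],[0,0,0]],[0,[57,27,1],[0,0,0]],[0,[70,30,1],[0,0,0]],[0,[70,30,1],[0,0,0]]]'; python3 st.py 0.4895 0.353 0.097;  python3 - <<'E'
from h import *
for c in ["scene","wrist"]:
    r=optics.read_camera(c); im=r["image"]
    if c=="scene": im=cv2.resize(im[100:280,160:330],None,fx=3,fy=3)
    cv2.imwrite(f"pics/{c}4.png",im)
E
```

```text
time_s: 4.8
tool_pos: [0.4939, 0.3526, 0.1136]
tool_rot: [164.5, 89.9, -107.7]
force: [1.5, -0.8, 2.1]
grip_width: 0.0005
t 4.8 tcp [0.4939 0.3526 0.1136] F [ 1.5  -0.81  2.12] w 0.0005047948186198776
[[-0.0, -0.999, 0.039], [-0.001, 0.039, 0.999], [-1.0, 0.0, -0.001]]
shift mm [16.6  4.4  0.3]
```

View pics/scene4.png

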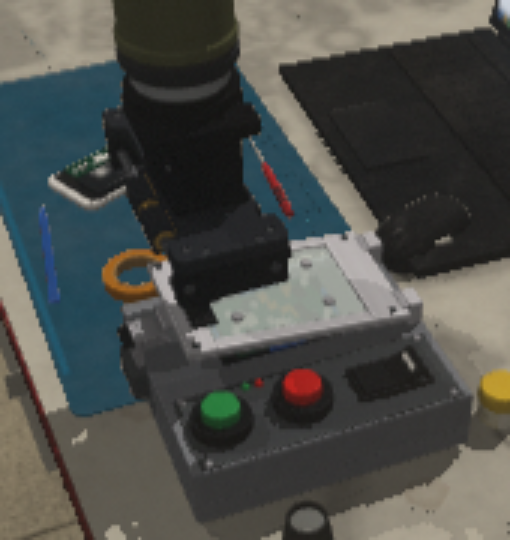

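View pics/wrist4.png

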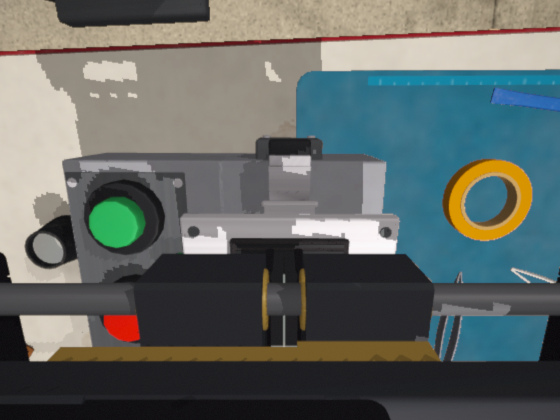

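Lid almost level, with the fingertips on the pad clear of the catch at (290,175) in the wrist view. Now the final push.

```bash
python3 -m pendant '[[0,[8,3,0],[0,0,0]],[0,[14,4,0],[0,0,0]],[0,[18,4,0],[0,0,0]],[0,[20,4,0],[0,0,0]],[0,[21,4,0],[0,0,0]],[0,[21,4,0],[0,0,0]]]'; python3 st.py 0.4895 0.353 0.095
```

```text
time_s: 5.4
tool_pos: [0.4922, 0.3538, 0.096]
tool_rot: [-61.9, 89.7, 25.8]
force: [0.9, -1.9, 7.1]
grip_width: 0.0003
t 5.4 tcp [0.4922 0.3538 0.096 ] F [ 0.9  -1.9   7.07] w 0.0002848973699692951
[[0.004, -0.999, 0.04], [0.002, 0.04, 0.999], [-1.0, -0.004, 0.002]]
shift mm [ 1.   2.6 -0.9]
```

```bash
python3 -m pendant '[[0,[2,1,0],[0,0,0]],[0,[4,1,0],[0,0,0]],[0,[5,1,0],[0,0,0]],[0,[5,1,0],[0,0,0]]]'; python3 -m pendant '[[0,[2,0,0],[0,0,0]],[0,[3,0,0],[0,0,0]],[0,[3,0,0],[0,0,0]]]'
```

```text
time_s: 5.73
tool_pos: [0.4921, 0.3539, 0.0944]
tool_rot: [-61.2, 89.6, 26.5]
force: [-3.6, -6.0, 22.5]
grip_width: 0.0004
time_s: 5.98
tool_pos: [0.4921, 0.3539, 0.0938]
tool_rot: [-58.2, 89.6, 29.5]
force: [-5.8, -8.9, 34.9]
grip_width: 0.0005
```

At the solid stop (35 N at z = 0.094). I'll lift off and look.

```bash
python3 -m pendant '[[0,[-5,0,0],[0,0,0]],[0,[-15,0,0],[0,0,0]],[0,[-35,0,0],[0,0,0]],[0,[-55,0,0],[0,0,0]],[0,[-55,0,0],[0,0,0]],[0,[-55,0,0],[0,0,0]],[0,[-55,0,0],[0,0,0]]]'; python3 st.py 0.617 0.253 0.14;  python3 - <<'E'
from h import *
for c in ["scene","wrist"]:
    r=optics.read_camera(c); im=r["image"]
    if c=="scene":
        im=cv2.resize(im[100:280,160:330],None,fx=3,fy=3)
        print([(x,y,dep(r,x,y).round(3).tolist()) for x,y in [(225,215),(240,215),(250,210),(240,200)]])
    cv2.imwrite(f"pics/{c}5.png",im)
E
```

```text
time_s: 6.57
tool_pos: [0.4881, 0.3534, 0.1399]
tool_rot: [110.5, 89.9, -161.8]
force: [0.8, -0.1, 0.1]
grip_width: 0.0006
t 6.5667 tcp [0.4881 0.3534 0.1399] F [ 0.79 -0.11  0.07] w 0.0006159347282572301
[[-0.001, -0.999, 0.039], [-0.0, 0.039, 0.999], [-1.0, 0.001, -0.0]]
shift mm [  -0.2 -132.7  -95.4]
[(225, 215, [0.478, 0.326, 0.078]), (240, 215, [0.509, 0.315, 0.075]), (250, 210, [0.535, 0.322, 0.074]), (240, 200, [0.528, 0.364, 0.074])]
```

View pics/scene5.png

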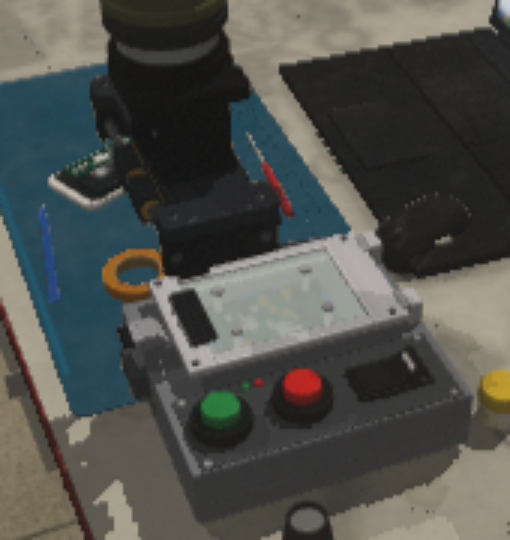

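View pics/wrist5.png

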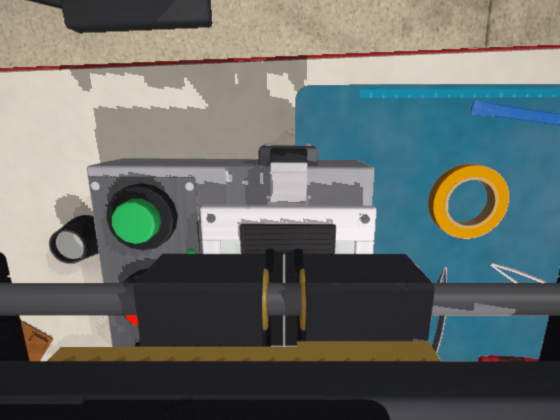

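The lid lies level with the pad free of the hand, and the catch at (290,180) in the wrist view reaches over its front edge. Next is the rocker. It is the only black rocker on the jig's panel, at (292,212) in the top picture. I'll move over its white-lined rear half.

```bash
python3 -m pendant '[[0,[-2,-30,-22],[0,0,0]],[0,[-2,-60,-44],[0,0,0]],[0,[-2,-90,-66],[0,0,0]],[0,[-2,-115,-85],[0,0,0]],[0,[-2,-131,-96],[0,0,0]],[0,[-2,-131,-96],[0,0,0]],[0,[-2,-131,-96],[0,0,0]],[0,[-2,-131,-96],[0,0,0]]]'; python3 st.py 0.615 0.252 0.095;  python3 - <<'E'
from h import *
for c in ["scene","wrist","top"]:
    r=optics.read_camera(c); im=r["image"]
    if c=="scene":
        im=cv2.resize(im[100:280,190:360],None,fx=3,fy=3)
    if c=="top": im=cv2.resize(im[165:310,195:335],None,fx=4,fy=4)
    cv2.imwrite(f"pics/{c}6.png",im)
E
```

```text
time_s: 7.33
tool_pos: [0.6145, 0.2535, 0.1414]
tool_rot: [85.0, 89.9, 172.8]
force: [0.2, 0.5, 0.2]
grip_width: 0.0006
t 7.3333 tcp [0.6145 0.2535 0.1414] F [0.18 0.54 0.22] w 0.0006069518493319591
[[-0.002, -0.999, 0.038], [0.0, 0.038, 0.999], [-1.0, 0.002, 0.0]]
shift mm [46.4 -0.7 -1.5]
```

View pics/scene6.png

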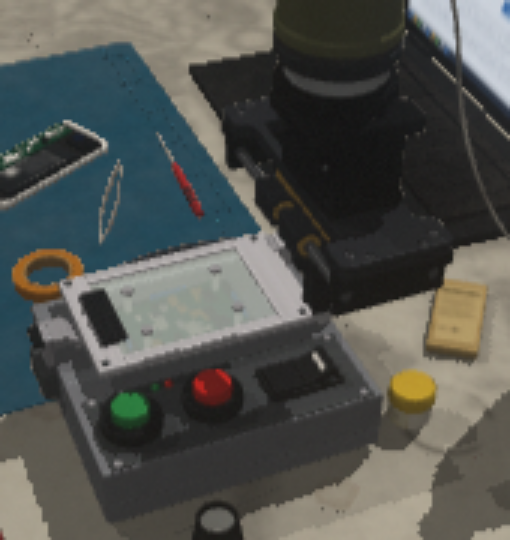

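View pics/wrist6.png

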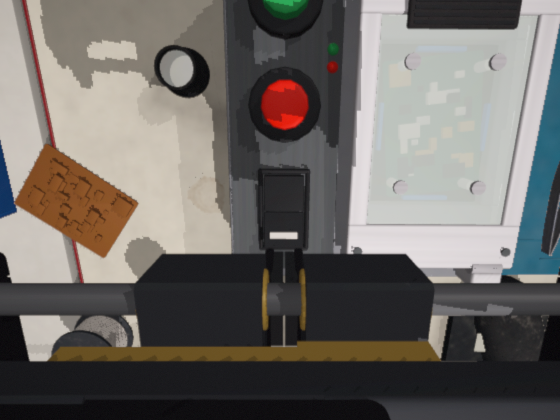

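In the wrist view the rocker's white line at (284,236) is in line with the fingers at (284,262). I'll press down.

```bash
python3 -m pendant '[[0,[25,0,-1],[0,0,0]],[0,[48,0,-1],[0,0,0]],[0,[54,0,-1],[0,0,0]],[0,[57,0,-1],[0,0,0]],[0,[59,0,-1],[0,0,0]],[0,[60,0,-1],[0,0,0]],[0,[60,0,-1],[0,0,0]]]'; python3 st.py
```

```text
time_s: 8.07
tool_pos: [0.616, 0.2519, 0.0835]
tool_rot: [-52.5, 89.9, 35.3]
force: [0.2, -0.3, -0.0]
grip_width: 0.0005
t 8.0667 tcp [0.616  0.2519 0.0835] F [ 0.22 -0.29 -0.04] w 0.00046586265407636544
[[0.001, -0.999, 0.038], [0.001, 0.038, 0.999], [-1.0, -0.001, 0.001]]
```

```bash
python3 -m pendant '[[0,[2,0,0],[0,0,0]],[0,[3,0,0],[0,0,0]],[0,[3,0,0],[0,0,0]]]'; python3 -m pendant '[[0,[-25,0,0],[0,0,0]],[0,[-50,0,0],[0,0,0]],[0,[-50,35,0],[0,0,0]],[0,[-50,70,0],[0,0,0]],[0,[-50,70,0],[0,0,0]],[0,[-50,70,0],[0,0,0]]]';  python3 st.py .471 .2575 .13; python3 - <<'E'
from h import *
for c in ["scene","wrist","top"]:
    r=optics.read_camera(c); im=r["image"]
    if c=="scene":
        print([(x,y,dep(r,x,y).round(3).tolist()) for x,y in [(280,228),(285,227),(288,225),(292,223),(296,220)]])
        im=cv2.resize(im[190:260,230:330],None,fx=6,fy=6)
    if c=="top": im=cv2.resize(im[165:310,195:335],None,fx=4,fy=4)
    cv2.imwrite(f"pics/{c}7.png",im)
E
```

```text
time_s: 8.32
tool_pos: [0.6165, 0.2519, 0.0815]
tool_rot: [-53.2, 89.9, 34.6]
force: [-1.5, -0.0, 5.3]
grip_width: 0.0003
time_s: 8.82
tool_pos: [0.544, 0.2549, 0.1299]
tool_rot: [43.9, 89.9, 131.8]
force: [1.0, -0.3, 0.1]
grip_width: 0.0004
t 8.8167 tcp [0.544  0.2549 0.1299] F [ 0.99 -0.27  0.09] w 0.0004463318033502855
[[-0.001, -0.999, 0.037], [0.001, 0.037, 0.999], [-1.0, 0.001, 0.001]]
shift mm [-0.1 73.  -0. ]
[(280, 228, [0.577, 0.256, 0.061]), (285, 227, [0.583, 0.244, 0.072]), (288, 225, [0.594, 0.252, 0.066]), (292, 223, [0.606, 0.256, 0.065]), (296, 220, [0.618, 0.26, 0.065])]
```

View pics/scene7.png

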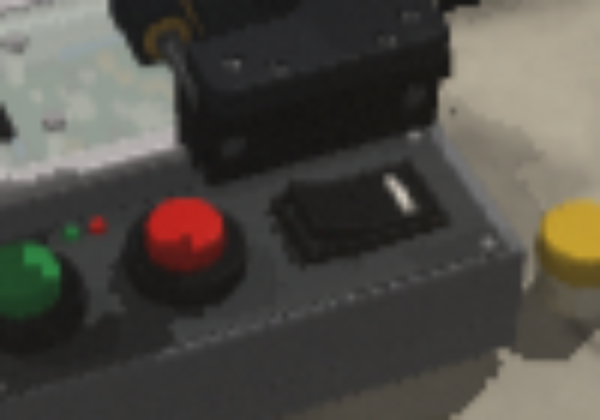

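View pics/top7.png

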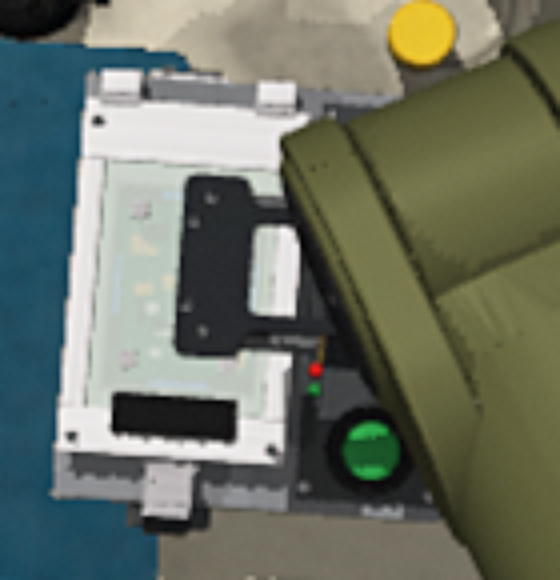

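The rocker's rear half is now level (65 mm) and its front raised (72 mm), so it is on. The lid is still shut. Next is the green button, the one at (287,278) in the top picture. It is the front button, and the red stop stays untouched.

```bash
python3 -m pendant '[[0,[0,35,0],[0,0,0]],[0,[0,65,0],[0,0,0]],[0,[0,73,0],[0,0,0]],[0,[0,73,0],[0,0,0]],[0,[0,73,0],[0,0,0]],[0,[0,73,0],[0,0,0]]]';  python3 st.py .471 .2575 .097; python3 - <<'E'
from h import *
r=optics.read_camera("wrist");cv2.imwrite("pics/wrist8.png",r["image"])
r=optics.read_camera("scene");cv2.imwrite("pics/scene8.png",cv2.resize(r["image"][170:270,200:330],None,fx=5,fy=5))
E
```

```text
time_s: 9.47
tool_pos: [0.475, 0.2567, 0.13]
tool_rot: [-78.2, 89.9, 9.5]
force: [-0.1, 0.6, 0.5]
grip_width: 0.0004
t 9.4667 tcp [0.475  0.2567 0.13  ] F [-0.05  0.61  0.5 ] w 0.00041090728063585284
[[0.002, -0.999, 0.04], [0.0, 0.04, 0.999], [-1.0, -0.002, 0.0]]
shift mm [33.   4.1  0.6]
```

View pics/wrist8.png

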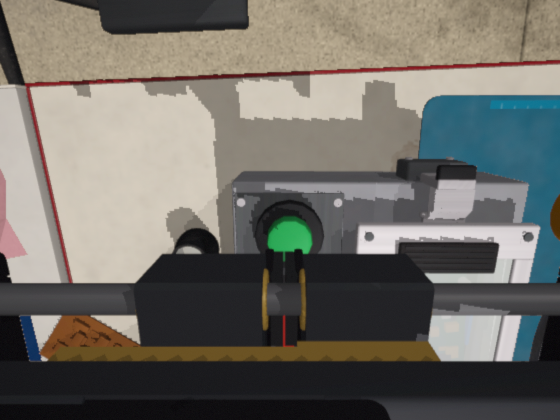

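View pics/scene8.png

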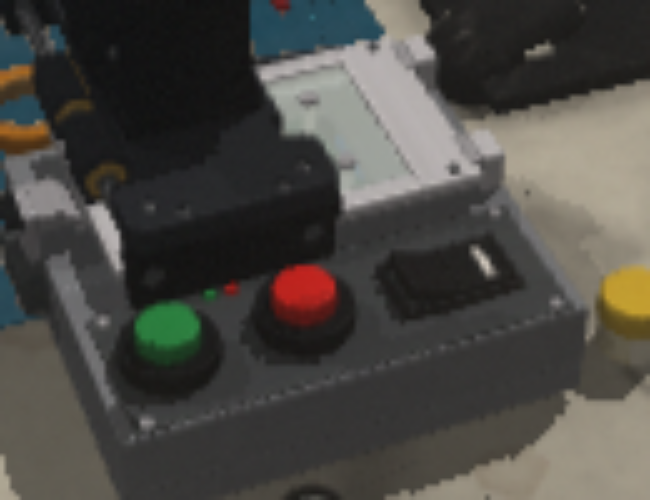

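In the wrist view the green button at (290,238) is in line with the fingers at (285,262). Now press and release.

```bash
python3 -m pendant '[[0,[20,3,1],[0,0,0]],[0,[32,3,1],[0,0,0]],[0,[36,3,1],[0,0,0]],[0,[39,3,1],[0,0,0]],[0,[41,3,1],[0,0,0]],[0,[42,3,1],[0,0,0]],[0,[42,3,1],[0,0,0]]]';  python3 st.py
```

```text
time_s: 10.15
tool_pos: [0.47, 0.2577, 0.0911]
tool_rot: [107.1, 89.9, -165.1]
force: [-8.9, -5.1, 23.8]
grip_width: 0.0003
t 10.15 tcp [0.47   0.2577 0.0911] F [-8.93 -5.1  23.82] w 0.0002635360413181341
[[-0.001, -0.999, 0.039], [-0.0, 0.039, 0.999], [-1.0, 0.001, -0.0]]
```

At the bottom stop: the tip is at 74 mm with 24 N. Release and retreat.

```bash
python3 -m pendant '[[0,[-20,0,0],[0,0,0]],[0,[-50,0,0],[0,0,0]],[0,[-90,0,0],[0,0,0]],[0,[-130,0,0],[0,0,0]],[0,[-170,0,0],[0,0,0]],[0,[-170,0,40],[0,0,0]],[0,[-170,0,80],[0,0,0]],[0,[-170,0,120],[0,0,0]],[0,[-170,0,160],[0,0,0]],[0,[-170,0,160],[0,0,0]]]'; python3 -m pendant '[[0,[0,30,30],[0,0,0]],[0,[0,60,60],[0,0,0]],[0,[0,90,90],[0,0,0]],[0,[0,110,120],[0,0,0]],[0,[0,110,120],[0,0,0]],[0,[0,110,120],[0,0,0]]]'; python3 st.py; python3 - <<'E'
from h import *
for c in ["scene","top"]:
    r=optics.read_camera(c); im=r["image"]
    if c=="scene":
        print([(x,y,dep(r,x,y).round(3).tolist()) for x,y in [(233,235),(260,228),(288,225),(292,223),(296,220),(240,205),(225,215)]]); cv2.imwrite("pics/scene9.png",cv2.resize(im[135:295,170:350],None,fx=4,fy=3.7))
    else:
        cv2.imwrite("pics/top9.png",cv2.resize(im[160:320,150:340],None,fx=4,fy=3.7))
E
```

```text
time_s: 10.98
tool_pos: [0.4725, 0.4271, 0.2558]
tool_rot: [42.7, 89.7, 131.1]
force: [-2.4, 0.6, -1.2]
grip_width: 0.0007
time_s: 11.48
tool_pos: [0.368, 0.5444, 0.2569]
tool_rot: [106.0, 89.9, -165.9]
force: [0.9, -1.0, -0.8]
grip_width: 0.0004
t 11.4833 tcp [0.368  0.5444 0.2569] F [ 0.91 -0.96 -0.81] w 0.0004471300175949745
[[-0.001, -0.999, 0.033], [-0.0, 0.033, 0.999], [-1.0, 0.001, -0.0]]
[(233, 235, [0.472, 0.26, 0.08]), (260, 228, [0.53, 0.254, 0.082]), (288, 225, [0.595, 0.253, 0.066]), (292, 223, [0.605, 0.255, 0.065]), (296, 220, [0.617, 0.259, 0.066]), (240, 205, [0.521, 0.347, 0.075]), (225, 215, [0.479, 0.327, 0.076])]
```

View pics/scene9.png

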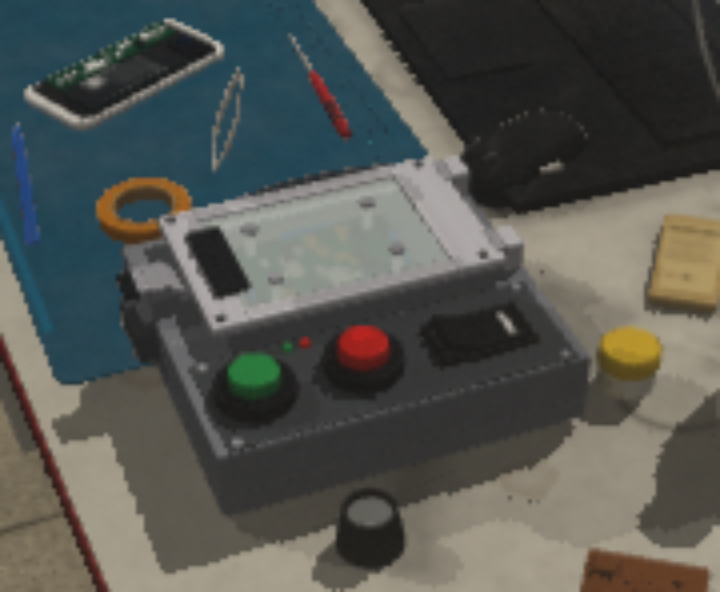

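View pics/top9.png

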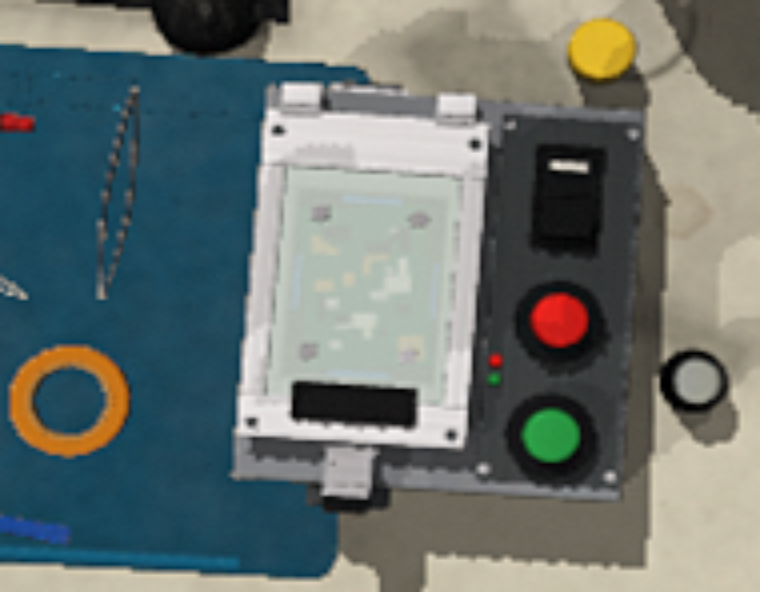

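Both pictures show the lid shut under the catch, the rocker's rear half level, both buttons out at about 80 mm, and the loose things where they were. I'm handing in.

```bash
python3 -c "
from cell import env
print(env.sign_off())"
```

```text
the job is handed in; nothing more can be done
None
```

The test sequence is done and handed in at about 11.5 s of the 48 s allowed; no verdict was reported.

- **Lid:** I pushed it down on the pad along its arc with the closed fingertips, to the solid stop at 35 N. It stayed shut when I lifted off.
- **Rocker:** I tipped it onto its white-marked rear half. That half now lies level at about 65 mm.
- **Start button:** I pressed it fully in, with the fingertips at 74 mm and 24 N, then let it spring back.

**Last checks:** camera pictures and depth readings showed:
- the lid level at about 75 mm under the catch;
- the rocker on;
- both buttons out at about 80 mm;
- the tape, one pair of tweezers, the jar and the loupe where they began, by eye;
- the hand clear of everything.

No check failed. I could not measure the carrier depth, the joint values or the board's exact position directly. I judged them from the shut lid and from the board seen through the window. Measured tool positions strayed a few millimetres from the planned ones on some moves, and I corrected for that along the way.

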